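Feel for the free gap

ROBOT

A 6-joint arm with a two-finger parallel gripper is mounted at the origin on a cart in front of the work surface, level with it; the furniture and walls round the work are solid. World frame = base frame: x ahead of the robot, y to its left, z up, the work surface at z = 0. Lengths are in m, angles in rad, forces in N, time in s.
With the tool pointing down it reaches from about 0.35 to 0.975 m from the base axis. Payload 4.9 kg.
Tool frame: the origin (TCP) lies between the finger pads; the fingertips stand 14 mm ahead of it and the grasp point (between the pads) lies 5 mm behind it (manip.tcp_to_tips is the distance from the TCP to the fingertips, in m); z points along the fingers, y is the line along which they close (so a half turn about z gives the same grasp; the last joint's range is limited). The gripper opens to 85 mm and grips with 20 to 120 N. Pads are 22 mm wide; open, the fingers measure 114 mm over their backs; the gripper's body (76 mm by 85 mm) begins 54 mm behind the grasp point. The pads swing forward as they close: fully open they stand 13 mm farther back than shut.
Start: joints at [-1.238, 0.053, 1.613, -0, 1.476, -0.119], TCP at [0.273, -0.562, 0.222] pointing down, gripper open.
Joint ranges: [-3.01, 3.01], [-1.01, 2.22], [0.06, 2.58], [-1.02, 4.17], [0.09, 2.62], [-3.14, 3.14]. Speed limits (rad/s): [2.57, 2.57, 3.14, 3.14, 3.14, 3.14].

INTERFACE

Orientations are given as a unit quaternion [w, x, y, z].
In Python, from plant import manip gives the robot as it stands.
- The arm moves only by the tool servo_tool, never from a script. Its argument "moves" is a list that holds one entry, the list of rows, each a list of 7 numbers: the shift along the tool's x, y, z in mm, then the turn, a rotation vector about the tool's x, y, z in degrees, then the finger opening in mm, from 0 to 85.4. In form: [[[x, y, z, ax, ay, az, fingers], ...]]. A call has 1 to 12 rows; each row shifts and turns the commanded pose from where the row before left it, along the tool's axes as they then stand; what a row does not reach is not made up. A row lasts 1/8 s, in which the tool goes at most 62.5 mm and 10.7 degrees, less where a joint would pass 70% of its speed; a pose out of reach is approached as far as the arm can. A call with a gripper value outside its range is refused whole. The fingers move at their own pace and stop on an object; the grip force is fixed at half the most. Time passes only in rows, so rows that do not move let the fingers close. It gives the time, the measured TCP pose, the force, the opening and the grip force at its end, in the units of the state.
- manip.state(): the state, without advancing time (a new reading comes with each control period).
- manip.grab_frame(name): name is "scene" or "side" or "wrist"; returns a dict with "image" (480x640x3 uint8, blue, green, red), "mtx" (3x3 intrinsics, pixels), "eye" and "rotation" of the camera in the world. Camera axes: x right, y down, z forward; pixel columns grow to the right and rows downward; lengths in m; the calibration is good to about 2 mm. A picture is of the moment at which its call begins. There is no depth.
- manip.job_done(): hands the job in; it is judged then, once.
The state is a dict: "time": time; "joint_pos": joint angles; "joint_vel": joint speeds; "joint_efforts": joint torques, N m; "tool_pos": TCP position; "tool_rot": TCP orientation; "contact_force": force on the tool from outside, world axes, zero at the start; "ft_torque": the same for the moment, N m; "gripper_width": opening from 0.0 (shut) to 1.0 (fully open); "grasp_force": force on a finger pad.
Only numpy, scipy, OpenCV 4.12 (cv2) and the standard library are available. Lean on these libraries where they do the work, as an engineer would, in place of code of your own. Each camera call takes 0.05 s, during which the arm holds its last target. There are 200 camera calls.

TASK

Take the feeler out of its holder and feel with its blade, gently, for the one gap of the gauge block that lets it through: two of the three jam part of the way and must not be forced (at most 30 N), the third gives way under a light drag over the whole length of the blade. Leave the feeler standing fully home in that gap, with its handle down on the block, and let go of it; leave the things standing around where they are.

Things in the scene. Friction and masses are not known exactly. Their poses are not given: they have to be found in the camera images.
- gauge: gap gauge, fixed: aluminium block 70x150x62 mm (x, y, z) on a dark foot plate 94x162x8 mm, three narrow gaps open at its top. Origin at the centre of its underside, z up, y along the row of gaps. Each gap is 36 mm long (x), 7 mm wide (y), 54 mm deep, mouth bevelled 1.5 mm. More than 30 N between feeler and gauge spoils it: feel a jam and stop early
- gap_1 (a point): centre of the mouth of the left (+y) gap, level with the gauge's top face, 62 mm above the table; axes as the gauge's; gaps are 45 mm apart
- gap_2 (a point): centre of the mouth of the middle gap, as gap_1. In every gap a dark friction shoe lies 12 to 18 mm below the mouth; pushed by the blade it slides down with a drag of about 4 N and stays where it is left. All three look alike
- gap_3 (a point): centre of the mouth of the right (-y) gap, as gap_1. In one gap (another each time, not to be seen which) the shoe gives way to the blade's full length; in the other two it slides at first in the same way, then jams 20 to 30 mm deep against a stiff buffer, about 5 N more per mm
- holder: the feeler's holder, fixed to the table: a grey plastic block 62x52x46 mm on a foot 72x62 mm, with one slot 34x8 mm (x, y), 42 mm deep, open at the top; origin at the centre of its underside, z up
- feeler: the feeler, an upright tool of about 100 g: black handle 36x14x56 mm (x, y, z) over a plain steel blade 30x5 mm, 40 mm long, pointing straight down. Origin at the blade's lower end; x along the blade's width, y across its thickness, z up; a half turn about z makes no difference. It starts in the holder's slot, its shoulder on the holder's top
- feeler_handle (a point): centre of the feeler's handle, the place to grip (across its 14 mm, the feeler's y); 74 mm above the table at the start; axes as the feeler's
- feeler_shoulder (a point): centre of the underside of the feeler's handle, 28 mm below the handle's centre; it lands on the gauge's top face when the blade is fully in a gap
- feeler_tip (a point): centre of the lower end of the feeler's blade, 68 mm below the handle's centre
- needle_bearing_1: bystander, small steel needle bearing ring 25x25x14 mm, close to the gauge block, robot side; origin at the centre of its underside; to be left alone
- shell_cup: bystander, open steel cup 40x40x24 mm, beside the right end of the gauge block; origin at the centre of its underside; to be left alone
- sleeve_roller: bystander, upright steel sleeve 24x24x35 mm, close behind the gauge block; origin at the centre of its underside; to be left alone
- bush_2: bystander, tan flanged bush 31x31x16 mm, beside the holder; origin at the centre of its underside; to be left alone
- thrust_bearing: bystander, black bearing ring lying flat 62x62x15 mm, towards the back of the table; origin at the centre of its underside; to be left alone
- ring_gauge: bystander, steel ring gauge lying flat 58x58x18 mm, towards the back of the table; origin at the centre of its underside; to be left alone
Mind the look-alikes: they are no part of the job. Of the things shaped like the feeler, the black one is meant.

How it is judged:
On the way:
1. the feeler is drawn up out of its holder (height (world z) of feeler_tip above 0.058 m), for 0.1 s.
At the end, for the whole second after the job is handed in: the feeler stands upright (within 0.08 rad), at rest and released, with its blade fully in one of the gaps: the shoulder under its handle lies within 2.5 mm of the gauge's top face and within 6 mm of the gap's centre ((distance between feeler_shoulder and gap_1 below 0.006 m or distance between feeler_shoulder and gap_2 below 0.006 m or distance between feeler_shoulder and gap_3 below 0.006 m) and z of feeler_shoulder in the frame of gauge below 0.0645 m and angle between feeler_tip's own z axis and vertical below 0.08 rad and linear speed of feeler below 0.02 m/s and contact force between the fingers and feeler below 0.1 N); the robot touches nothing.
It fails at once if the feeler is forced: more than 30 N between feeler and gauge (contact force between feeler and gauge above 30 N).
It fails at once if a bystander is pushed more than 25 mm from its place (distance of any of needle_bearing_1, shell_cup, sleeve_roller, bush_2, thrust_bearing, ring_gauge from where it was at the start of the episode above 0.025 m).
It also fails if it takes over 51 s, if anything falls off the work surface, if the arm or the gripper's body presses on something with over 40 N, if the wrist force passes 120 N, or if a joint passes its speed limit or range.

## Working session

There is one attempt and no reset: what is moved stays moved. The work goes in short steps, Python scripts to look and compute and a tool call to move; the robot and the scene stay as the last step left them, time stands still between calls to the robot, and variables do not carry over. Pictures are saved under pics/ and viewed, at most 10 in all, crops included, and the job is handed in when it is done.

Besides the shell and the picture viewer there is one more tool, called by a JSON object that holds its "method" and its "body". servo_tool: Moves the arm, as the interface text tells. Its arguments: {"type":"object","properties":{"moves":{"type":"array"}},"required":["moves"]}

```bash
mkdir -p pics
cat > h.py <<'E'
import numpy as np,cv2
from plant import manip
def grab(n,f=None):
    g=manip.grab_frame(n)
    if f: cv2.imwrite('pics/'+f,g['image'])
    np.savez('pics/'+n+'.npz',**{k:np.array(g[k]) for k in('image','mtx','eye','rotation')})
    return g
def load(n): return dict(np.load('pics/'+n+'.npz'))
def ray(g,u,v):
    d=g['rotation']@np.linalg.solve(g['mtx'],[u,v,1.]); return g['eye'],d
def onz(g,u,v,z):
    e,d=ray(g,u,v); return e+d*(z-e[2])/d[2]
def proj(g,p):
    q=g['mtx']@(g['rotation'].T@(np.array(p)-g['eye'])); return q[:2]/q[2]
def st():
    s=manip.state(); print({k:np.round(s[k],4) for k in('time','tool_pos','tool_rot','contact_force','gripper_width','grasp_force')})
E
python3 - <<'E'
from h import *
a=grab('scene','s1.png');b=grab('side','d1.png')
for g in(a,b): print(g['eye'],g['rotation'],g['mtx'])
st()
E
```

```text
[0.25295506 0.71054681 0.62717487] [ 0.09444996 -0.17479957  0.88290957 -0.42543507] [[433.10936283   0.         323.9383719 ]
 [  0.         433.10936283 239.20450373]
 [  0.           0.           1.        ]]
[ 0.49847317 -1.05307096  0.4996115 ] [-0.5734886   0.81910762  0.00248603  0.01293641] [[469.45196342   0.         328.27033519]
 [  0.         469.45196342 240.16903741]
 [  0.           0.           1.        ]]
{'time': np.float64(0.1), 'tool_pos': array([ 0.2727, -0.5617,  0.2205]), 'tool_rot': array([-9.000e-04,  9.746e-01,  2.240e-01, -1.000e-04]), 'contact_force': array([0.604 , 0.3889, 0.6051]), 'gripper_width': np.float64(0.9993), 'grasp_force': np.float64(0.0)}
```

```bash
sed -i "s/^def ray/from scipy.spatial.transform import Rotation as R\ndef ray/; s/g\['rotation'\]@/mat(g)@/; s/g\['rotation'\].T@/mat(g).T@/" h.py
cat >> h.py <<'E'
def mat(g): q=g['rotation']; return R.from_quat([q[1],q[2],q[3],q[0]]).as_matrix()
E
python3 - <<'E'
from h import *
for n in('scene','side'):
    g=load(n); print(n,mat(g)[:,2], proj(g,manip.state()['tool_pos']))
E
```

```text
scene [ 0.31551329 -0.71822176 -0.62016841] [502.81450572  84.20310611]
side [ 0.0183412   0.93956208 -0.34188696] [126.43741585 316.43506884]
```

View pics/s1.png

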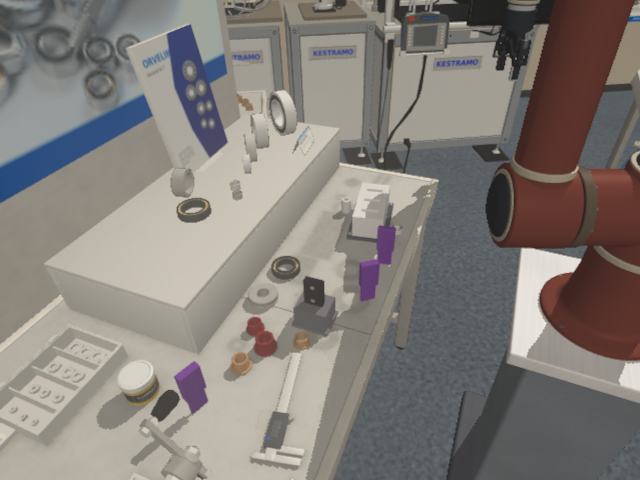

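View pics/d1.png

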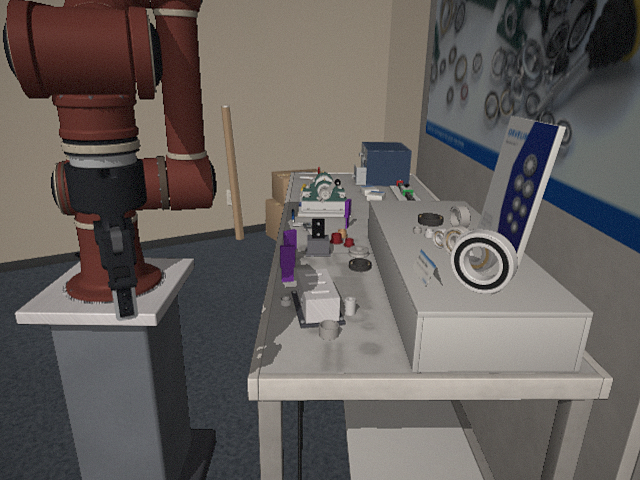

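The scene view shows the black feeler in the grey holder at about (314,292), and the gauge block at about (370,208) with the sleeve behind it. The side view shows the feeler at (319,229) and the gauge at (318,297).

Candidates for the feeler are black in the holder (314,292), and purple at (369,280), (386,245) and (192,387). The dark screwdriver grip at (165,404) could also be mistaken for it. I choose the black one in the holder and check it in a close crop.

Run:
```python
from h import *
a=load('scene');b=load('side')
c1=cv2.resize(a['image'][170:350,270:410],None,fx=3.3,fy=3.3,interpolation=cv2.INTER_CUBIC)
c2=cv2.resize(b['image'][205:350,270:365],None,fx=3.5,fy=4.097,interpolation=cv2.INTER_CUBIC)[:594]
c2=cv2.resize(c2,(330,594));cv2.imwrite('pics/c1.png',np.hstack([c1[:594],c2]))
print(c1.shape)
print('holder approx',onz(a,314,291,.074))
for p in((357,183),(389,184),(386,240),(348,232)): print(onz(a,*p,.062))
```

```text
(594, 462, 3)
holder approx [0.49277541 0.2141516  0.074     ]
[ 0.55179243 -0.1841057   0.062     ]
[ 0.4758754  -0.20835233  0.062     ]
[0.41875479 0.01072123 0.062     ]
[0.50215834 0.01404667 0.062     ]
```

View pics/c1.png

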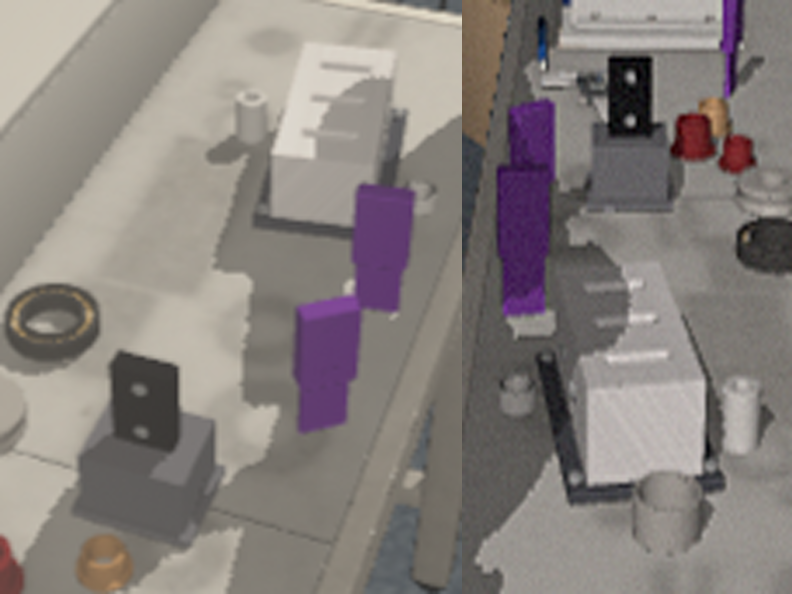

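The crop confirms the black feeler in the grey holder, at crop (145,400). The gaps show at crop (346,67), (338,100) and (330,134) in scene, and at (613,285), (625,320) and (638,357) in side.

Run:
```python
from h import *
a=load('scene');b=load('side')
A=lambda x,y:(x/3.3+270,y/3.3+170)
B=lambda x,y:((x-462)/3.474+270,y/4.097+205)
for n,p,q in(('g1',(330,134),(613,285)),('g2',(338,100),(625,320)),('g3',(346,67),(638,357))):
    print(n,onz(a,*A(*p),.062).round(4),onz(b,*B(*q),.062).round(4))
print('gap ends scene',[onz(a,*A(*p),.062).round(4) for p in((320,65),(372,69),(312,97),(363,102),(303,131),(358,137))])
print('feeler top', [onz(a,*A(*p),.102).round(4) for p in((117,352),(178,364))],[onz(b,*B(*p),.102).round(4) for p in((609,58),(652,57))])
print('feeler shoulder', [onz(a,*A(*p),.046).round(4) for p in((114,438),(178,450))],[onz(b,*B(*p),.046).round(4) for p in((609,132),(652,132))])
for n,p in (('purple',(384,308)),('purple2',(323,430)),('bush',(105,575)),('sleeve',(250,140)),('nb',(422,208))): print(n,onz(a,*A(*p),0.0).round(3))
print('purple tops z.1',onz(a,*A(384,188),.1),onz(a,*A(327,302),.1))
m=R.from_quat(np.roll(manip.state()['tool_rot'],-1)).as_matrix();print(m)
```

```text
g1 [ 0.4835 -0.08    0.062 ] [ 0.4859 -0.0801  0.062 ]
g2 [ 0.4915 -0.1228  0.062 ] [ 0.4943 -0.125   0.062 ]
g3 [ 0.4997 -0.1674  0.062 ] [ 0.5026 -0.1687  0.062 ]
gap ends scene [array([ 0.5185, -0.1631,  0.062 ]), array([ 0.481 , -0.1717,  0.062 ]), array([ 0.5101, -0.1198,  0.062 ]), array([ 0.4741, -0.1268,  0.062 ]), array([ 0.5021, -0.0766,  0.062 ]), array([ 0.4644, -0.0835,  0.062 ])]
feeler top [array([0.509 , 0.2125, 0.102 ]), array([0.4751, 0.2089, 0.102 ])] [array([0.4767, 0.2102, 0.102 ]), array([0.5116, 0.2148, 0.102 ])]
feeler shoulder [array([0.5088, 0.2229, 0.046 ]), array([0.4724, 0.2179, 0.046 ])] [array([0.4773, 0.2157, 0.046 ]), array([0.5128, 0.2178, 0.046 ])]
purple [0.413 0.012 0.   ]
purple2 [0.415 0.132 0.   ]
bush [0.491 0.278 0.   ]
sleeve [ 0.563 -0.137  0.   ]
nb [ 0.418 -0.102  0.   ]
purple tops z.1 [0.41902854 0.01662648 0.1       ] [0.4182672  0.13036271 0.1       ]
[[ 8.99655733e-01  4.36599560e-01 -6.21917024e-04]
 [ 4.36599949e-01 -8.99654002e-01  1.77794928e-03]
 [ 2.16741732e-04 -1.87107120e-03 -9.99998226e-01]]
```

{"method": "servo_tool", "body": {"moves": [[[40,-45,0,0,0,0,50],[40,-45,0,0,0,0,50],[40,-45,0,0,0,0,50],[40,-45,0,0,0,0,50],[40,-45,0,0,0,0,50],[40,-45,0,0,0,0,50],[40,-45,0,0,0,0,50],[40,-45,0,0,0,0,50],[40,-45,0,0,0,0,50],[40,-45,0,0,0,0,50],[40,-45,0,0,0,0,50],[30,-34,0,0,0,0,50]]]}}

```text
time: 1.6
tool_pos: [0.4646, 0.1212, 0.2212]
tool_rot: [-0.0, 0.974, 0.225, -0.0]
contact_force: [0.4, -1.0, 0.7]
gripper_width: 0.593
grasp_force: 0.0
```

{"method": "servo_tool", "body": {"moves": [[[0,0,0,0,0,9.5,50],[0,0,0,0,0,9.5,50],[0,0,0,0,0,0,50]]]}}

```text
time: 1.98
tool_pos: [0.4644, 0.119, 0.221]
tool_rot: [0.0, 0.998, 0.061, -0.0]
contact_force: [0.3, 0.4, -0.1]
gripper_width: 0.584
grasp_force: 0.0
```

Run:
```python
from h import *
g=grab('wrist','w1.png');st();print(g['eye'],mat(g)[:,2]);print(proj(g,[.493,.2125,.102]))
```

```text
{'time': np.float64(2.025), 'tool_pos': array([0.4645, 0.1189, 0.2212]), 'tool_rot': array([-0.000e+00,  9.981e-01,  6.150e-02, -4.000e-04]), 'contact_force': array([ 0.3184, -1.2442, -0.6429]), 'gripper_width': np.float64(0.5864), 'grasp_force': np.float64(0.0)}
[0.54582437 0.12941259 0.37396135] [-0.32020182 -0.04063723 -0.94647737]
[195.02201599 171.20601707]
```

View pics/w1.png

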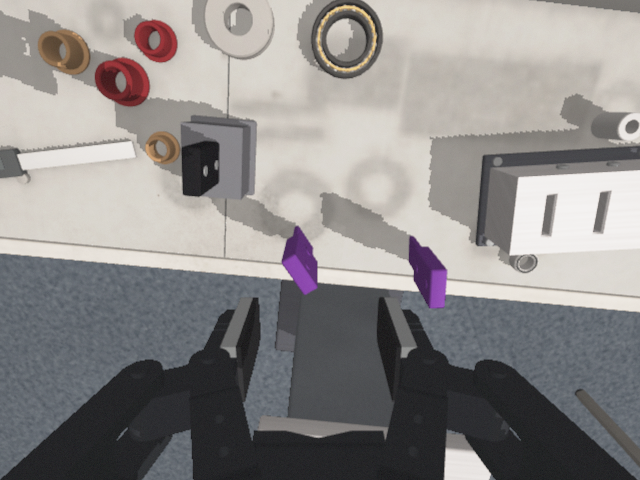

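The wrist view shows the black handle at about (200,168) in the grey holder, and the two purple handles at (300,262) and (428,272). The gauge is at right, and the TCP still has to go 94 mm in +y.

{"method": "servo_tool", "body": {"moves": [[[20,-45,0,0,0,0,50],[20,-45,20,0,0,0,50],[0,0,30,0,0,0,50],[0,0,0,0,0,0,50]]]}}

```text
time: 2.52
tool_pos: [0.4917, 0.2126, 0.1684]
tool_rot: [0.001, 0.998, 0.061, -0.003]
contact_force: [-0.0, 1.0, -0.9]
gripper_width: 0.587
grasp_force: 0.0
```

Run:
```python
from h import *
g=grab('wrist','w2.png');st();print(g['eye'],mat(g)[:,2]);print([proj(g,[.493,.2125,z]).round() for z in(.102,.046)])
```

```text
{'time': np.float64(2.575), 'tool_pos': array([0.4928, 0.2126, 0.1705]), 'tool_rot': array([ 3.000e-04,  9.982e-01,  6.070e-02, -1.400e-03]), 'contact_force': array([ 0.1773, -0.1107,  0.4263]), 'gripper_width': np.float64(0.5865), 'grasp_force': np.float64(0.0)}
[0.57385331 0.22325009 0.32086387] [-0.32519156 -0.04220438 -0.9447059 ]
[array([319., 245.]), array([318., 220.])]
```

View pics/w2.png

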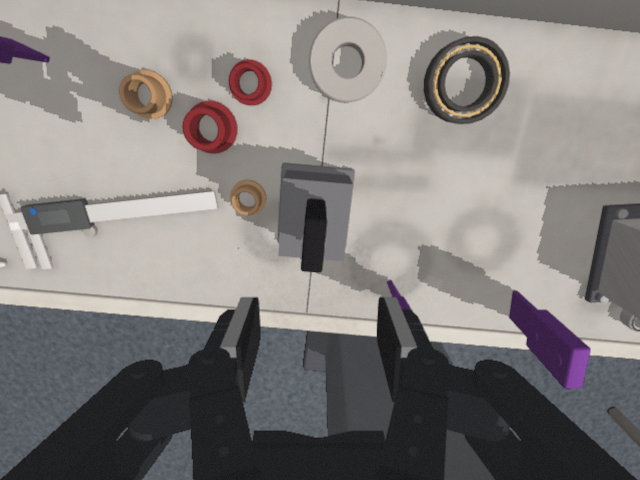

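The handle's black top sits at about (313,237), between the fingers. I'll measure it by mask.

Run:
```python
from h import *
g=load('wrist');im=g['image'][190:285,290:340]
m=(im.max(2)<48).astype(np.uint8)
c=max(cv2.findContours(m,0,1)[0],key=cv2.contourArea)+[290,190]
print(cv2.contourArea(c),cv2.minAreaRect(c)); pts=c.reshape(-1,2)
for v in range(198,274,6):
    r=pts[abs(pts[:,1]-v)<=3]; l,rr=r[:,0].min(),r[:,0].max(); print(v,l,rr, onz(g,(l+rr)/2,v,.102)[:2].round(4))
print(pts[:,1].min(),pts[:,1].max())
print([ (x,onz(g,x,y,.102)[:2].round(4)) for x,y in((303,271),(324,272))])
t=manip.state();M=R.from_quat(np.roll(t['tool_rot'],-1)).as_matrix();print(M.round(4))
```

```text
1376.5 ((313.96209716796875, 234.95518493652344), (21.176597595214844, 72.00044250488281), 4.763641834259033)
198 307 323 [0.5228 0.2183]
204 306 324 [0.5191 0.2179]
210 306 325 [0.5154 0.2172]
216 305 325 [0.5116 0.217 ]
222 305 325 [0.5079 0.2166]
228 304 325 [0.504  0.2164]
234 304 324 [0.5001 0.2163]
240 303 324 [0.4961 0.2161]
246 303 323 [0.4921 0.2159]
252 302 323 [0.4881 0.2158]
258 302 322 [0.484  0.2156]
264 301 321 [0.4799 0.2158]
270 301 321 [0.4757 0.2153]
199 271
[(303, array([0.4744, 0.2203])), (324, array([0.4753, 0.2069]))]
[[ 9.926e-01  1.211e-01 -2.800e-03]
 [ 1.211e-01 -9.926e-01 -8.000e-04]
 [-2.900e-03  5.000e-04 -1.000e+00]]
```

{"method": "servo_tool", "body": {"moves": [[[0,-3,0,0,0,4,50],[0,0,30,0,0,0,50],[0,0,30,0,0,0,50],[0,0,25,0,0,0,50],[0,0,16,0,0,0,50],[0,0,0,0,0,0,50],[0,0,0,0,0,0,8],[0,0,0,0,0,0,8],[0,0,0,0,0,0,8],[0,0,0,0,0,0,8],[0,0,0,0,0,0,8],[0,0,0,0,0,0,8]]]}}

```text
time: 4.08
tool_pos: [0.4946, 0.2163, 0.0723]
tool_rot: [-0.0, 1.0, 0.025, 0.001]
contact_force: [-0.8, 0.5, 6.3]
gripper_width: 0.15
grasp_force: 61.0
```

{"method": "servo_tool", "body": {"moves": [[[0,0,-10,0,0,0,8],[0,0,-20,0,0,0,8],[0,0,-30,0,0,0,8],[0,0,-40,0,0,0,8],[0,0,-20,0,0,0,8],[0,0,0,0,0,0,8],[0,0,0,0,0,0,8]]]}}

```text
time: 4.95
tool_pos: [0.4923, 0.2157, 0.1889]
tool_rot: [0.0, 1.0, 0.025, -0.001]
contact_force: [-0.1, -0.0, -0.6]
gripper_width: 0.149
grasp_force: 60.1
```

Run:
```python
from h import *
st();g=grab('wrist','w3.png');s=grab('side');c=s['image'][150:270,270:370]
cv2.imwrite('pics/c3.png',np.hstack([g['image'][180:480,180:480],cv2.resize(c,(400,480))[:300*480//480+180][:300]]))
p=np.array(manip.state()['tool_pos']);print(proj(s,p),proj(s,p-[0,0,.063]),proj(s,p+[0,0,.033]))
M=R.from_quat(np.roll(manip.state()['tool_rot'],-1)).as_matrix();print(M.round(4))
cv2.imwrite('pics/c3.png',np.hstack([g['image'][180:480,180:480],cv2.resize(s['image'][150:250,280:380],(300,300))]))
```

```text
{'time': np.float64(4.95), 'tool_pos': array([0.4923, 0.2157, 0.1889]), 'tool_rot': array([ 3.000e-04,  9.997e-01,  2.520e-02, -1.400e-03]), 'contact_force': array([-0.1221, -0.0346, -0.6232]), 'gripper_width': np.float64(0.1486), 'grasp_force': np.float64(60.1306)}
[318.3276302  188.88097326] [317.95111203 210.7684611 ] [318.52988338 177.12373435]
[[ 9.987e-01  5.030e-02 -3.800e-03]
 [ 5.030e-02 -9.987e-01 -1.000e-03]
 [-3.800e-03  8.000e-04 -1.000e+00]]
```

View pics/c3.png

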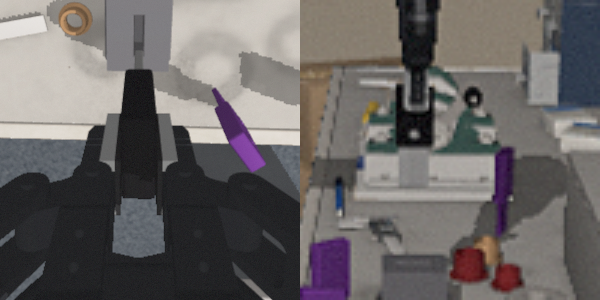

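The feeler hangs upright in the fingers with its blade free at side crop (415,170), and the holder slot is empty at wrist crop (140,30). Next I go over gap_2 to measure all the gaps with the wrist camera.

{"method": "servo_tool", "body": {"moves": [[[-2,35,0,0,0,-1,8],[-2,40,0,0,0,-1,8],[-2,40,0,0,0,-1,8],[-1,40,0,0,0,-1,8],[-1,40,0,0,0,-1,8],[0,40,0,0,0,-1,8],[0,40,0,0,0,-1,8],[0,40,0,0,0,-1,8],[0,23,0,0,0,0,8],[0,0,0,0,0,0,8],[0,0,0,0,0,0,8]]]}}

```text
time: 6.42
tool_pos: [0.5247, -0.1191, 0.19]
tool_rot: [-0.001, 0.995, 0.095, -0.0]
contact_force: [0.5, 0.1, -1.5]
gripper_width: 0.15
grasp_force: 60.1
```

Run:
```python
from h import *
st();g=grab('wrist');st()
print([proj(g,p).round() for p in([.4845,-.08,.062],[.493,-.124,.062],[.501,-.168,.062])])
cv2.imwrite('pics/w4.png',cv2.resize(g['image'][120:360,160:480],(800,600)))
```

```text
{'time': np.float64(6.425), 'tool_pos': array([ 0.5247, -0.1191,  0.19  ]), 'tool_rot': array([-6.000e-04,  9.955e-01,  9.510e-02, -5.000e-04]), 'contact_force': array([ 0.5488,  0.1059, -1.529 ]), 'gripper_width': np.float64(0.1503), 'grasp_force': np.float64(60.0984)}
{'time': np.float64(6.475), 'tool_pos': array([ 0.5248, -0.1189,  0.1902]), 'tool_rot': array([-4.000e-04,  9.954e-01,  9.540e-02, -3.000e-04]), 'contact_force': array([ 0.4201, -0.3302, -0.6883]), 'gripper_width': np.float64(0.1492), 'grasp_force': np.float64(60.0989)}
[array([262., 258.]), array([317., 258.]), array([372., 259.])]
```

View pics/w4.png

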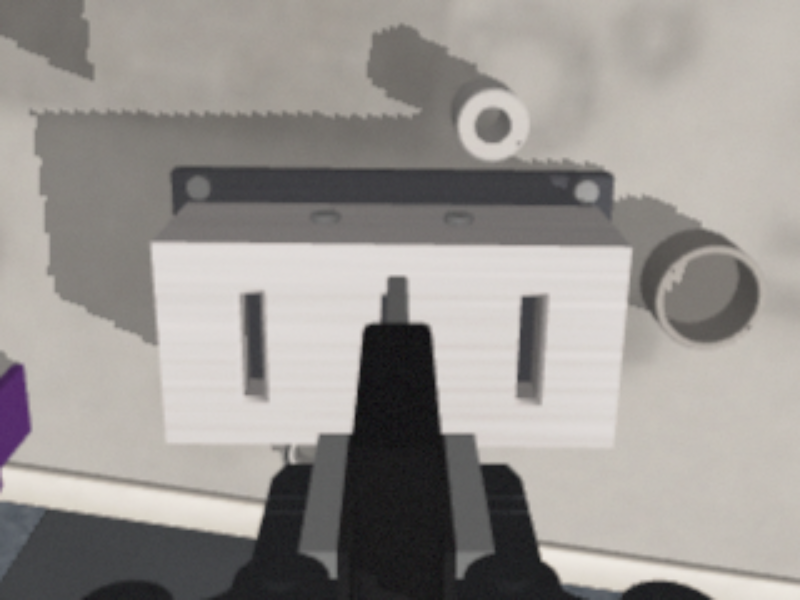

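The gauge stands square to the tool. Gap_1 is at crop (254,346), gap_3 at (532,348) and the blade tip end at (397,280). I'll measure the mouths by threshold.

Run:
```python
from h import *
g=load('wrist');gr=cv2.cvtColor(g['image'],6)
for n,c0,r0,r1,c1 in(('g1',245,230,290,280),('g3',355,230,290,392)):
    s=gr[r0:r1,c0:c1];m=(s<190).astype(np.uint8)
    c=max(cv2.findContours(m,0,1)[0],key=cv2.contourArea)+[c0,r0]
    x,y,w,h=cv2.boundingRect(c);b=cv2.minAreaRect(c)
    print(n,(x,y,w,h),b, np.median(s)); u=[x+(w-1)/2,y+(h-1)/2]
    cs=[onz(g,*p,.062)[:2].round(4) for p in cv2.boxPoints(b)];print(cs,onz(g,*b[0],.062).round(4),onz(g,*u,.062).round(4))
    print(gr[255,c0:c1])
# top face corners front/back edges
for p in((153,242),(630,246),(613,446),(167,442)): print(onz(g,p[0]/2.5+160,p[1]/2.5+120,.062)[:2].round(4))
M=R.from_quat(np.roll(manip.state()['tool_rot'],-1)).as_matrix();print(M.round(4))
```

```text
g1 (256, 236, 12, 45) ((261.2732849121094, 258.1048889160156), (44.198089599609375, 10.37694263458252), 87.79740142822266) 215.0
[array([ 0.5023, -0.0723]), array([ 0.5042, -0.0803]), array([ 0.4663, -0.0872]), array([ 0.4643, -0.0788])] [ 0.4847 -0.0796  0.062 ] [ 0.4848 -0.0798  0.062 ]
[218 218 217 217 217 217 219 217 218 220 215 188 150 135  83  63  64  65
  65  79 119 175 218 217 218 217 217 217 218 218 218 217 217 218 218]
g3 (366, 237, 14, 45) ((372.17230224609375, 258.8984680175781), (11.648703575134277, 44.376014709472656), 3.1798300743103027) 214.0
[array([ 0.4809, -0.1668]), array([ 0.519 , -0.1599]), array([ 0.5202, -0.1691]), array([ 0.4821, -0.1764])] [ 0.5009 -0.168   0.062 ] [ 0.5009 -0.1683  0.062 ]
[215 215 215 215 214 216 214 215 215 214 216 210 166  63  62  68  64  67
  79  93 100 124 145 181 216 215 215 215 215 215 214 214 215 215 215 217
 215]
[ 0.5132 -0.044 ]
[ 0.54   -0.1906]
[ 0.4713 -0.2037]
[ 0.4445 -0.056 ]
[[ 9.818e-01  1.899e-01 -7.000e-04]
 [ 1.899e-01 -9.818e-01  8.000e-04]
 [-6.000e-04 -9.000e-04 -1.000e+00]]
```

Run:
```python
from h import *
g=load('wrist');gr=cv2.cvtColor(g['image'],6);s=manip.state();p=np.array(s['tool_pos']);M=R.from_quat(np.roll(s['tool_rot'],-1)).as_matrix()
print(gr[226:256,318]);
for r in(233,236,240,244): print(r,gr[r,308:330])
print(gr[262,296:340])
f=lambda u,v,z:((onz(g,u,v,z)-p)@M*1000).round(2)
for z in(.122,.124,.126): print(z,f(318.8,230.8,z))
# predicted pixels for zero offset: blade tip end, shoulder end
T=lambda x,y,z:proj(g,p+M@np.array([x,y,z])).round(1)
print([T(.015,y,.066) for y in(-.0025,0,.0025)],[T(.015,y,.026) for y in(-.0025,.0025)],[T(.018,y,.026) for y in(-.007,.007)],[T(.018,y,-.03) for y in(-.007,.007)])
```

```text
[217 217 218 219 161  86  86  86  86  85  85  83  87  87  87  88  87  85
  86  87  84  86  79  50  22  18  19  25  24  20]
233 [216 218 217 217 217 217 192 103  86  87  86  87  88  89 125 186 217 215
 218 215 216 217]
236 [216 216 217 215 211 209 180  94  86  85  85  85  83  88 122 182 215 216
 216 215 216 215]
240 [216 216 216 208 158  65  70  82  87  86  87  89  85  89 106 167 213 216
 215 215 213 215]
244 [217 217 217 203 141  65  71  83  85  87  86  86  87  87 104 164 215 214
 214 214 215 215]
[219 217 217 218 217 217 217 193 101  23  24  21  24  23  17  20  28  19
  19  24  22  20  23  13  22  25  23  17  21  24  21  20  20  20  22  22
  22 142 217 217 216 217 217 217]
0.122 [10.69  0.4  68.19]
0.124 [11.33  0.39 66.19]
0.126 [11.98  0.39 64.19]
[array([314.1, 225.2]), array([318.2, 225.2]), array([322.2, 225.2])] [array([313.4, 248.1]), array([323.1, 248.1])] [array([304.5, 242.6]), array([332. , 242.5])] [array([299.3, 294.1]), array([337.6, 294. ])]
```

{"method": "servo_tool", "body": {"moves": [[[-15,-1.5,0,0,0,0.6,8],[-14,0,0,0,0,0,8],[0,0,25,0,0,0,8],[0,0,20,0,0,0,8],[0,0,10,0,0,0,8],[0,0,0,0,0,0,8],[0,0,0,0,0,0,8]]]}}

```text
time: 7.35
tool_pos: [0.4967, -0.1241, 0.1364]
tool_rot: [0.0, 0.996, 0.09, 0.001]
contact_force: [-0.5, -0.1, -1.1]
gripper_width: 0.149
grasp_force: 60.2
```

```bash
cat >> h.py <<'E'
G={1:[.4847,-.0797,.062],2:[.4928,-.1240,.062],3:[.5009,-.1682,.062]}
def rel(n,yaw=10.35):
    s=manip.state();M=R.from_quat(np.roll(s['tool_rot'],-1)).as_matrix();p=np.array(s['tool_pos'])
    d=(np.array(G[n])-p)@M*1000+[3.5,-.4,-66]
    print('to go tool xyz mm',d.round(2),'yaw',np.degrees(np.arctan2(M[1,0],M[0,0])).round(2),'tool z',M[:,2].round(4),'F',np.round(s['contact_force'],1),s['time'])
E
python3 - <<'E'
from h import *
rel(2);g=grab('wrist');gr=cv2.cvtColor(g['image'],6)
cv2.imwrite('pics/w5.png',np.hstack([cv2.resize(g['image'][200:300,250:390],(560,400),interpolation=2)]))
E
```

```text
to go tool xyz mm [-0.45 -1.23  8.38] yaw 10.29 tool z [ 1.1e-03 -5.0e-04 -1.0e+00] F [-0.5 -0.1 -1.1] 7.35
```

View pics/w5.png

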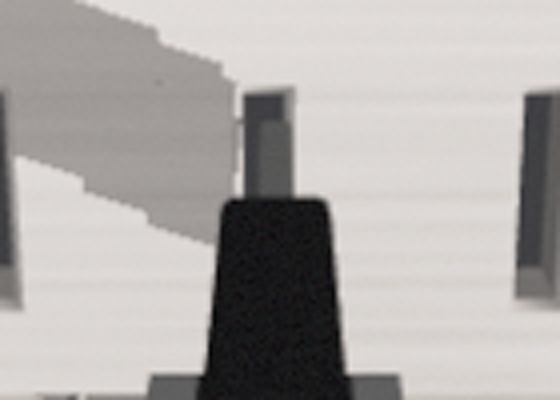

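The wrist crop shows the blade at columns 259–292 over gap_2's mouth at 243–296, about 1.2 mm off in tool y. That agrees with the computed correction.

{"method": "servo_tool", "body": {"moves": [[[-0.4,-1.2,0,0,0,0,8],[0,0,0,0,0,0,8],[0,0,3,0,0,0,8],[0,0,3,0,0,0,8],[0,0,3,0,0,0,8],[0,0,1,0,0,0,8],[0,0,0,0,0,0,8]]]}}

```text
time: 8.28
tool_pos: [0.4955, -0.1227, 0.1254]
tool_rot: [-0.0, 0.996, 0.09, -0.0]
contact_force: [0.1, 0.1, -1.5]
gripper_width: 0.145
grasp_force: 60.2
```

Run:
```python
from h import *
rel(2)
```

```text
to go tool xyz mm [ 0.61  0.35 -2.57] yaw 10.29 tool z [-3.e-04  1.e-04 -1.e+00] F [ 0.1  0.1 -1.5] 8.275
```

{"method": "servo_tool", "body": {"moves": [[[0.3,0.2,2,0,0,0,8],[0,0,2,0,0,0,8],[0,0,2,0,0,0,8],[0,0,0,0,0,0,8]]]}}

```text
time: 8.78
tool_pos: [0.4958, -0.1228, 0.1193]
tool_rot: [-0.0, 0.996, 0.09, -0.0]
contact_force: [0.7, -0.3, -0.9]
gripper_width: 0.153
grasp_force: 60.2
```

{"method": "servo_tool", "body": {"moves": [[[0,0,2,0,0,0,8],[0,0,2,0,0,0,8],[0,0,2,0,0,0,8],[0,0,0,0,0,0,8]]]}}

```text
time: 9.28
tool_pos: [0.4958, -0.1228, 0.1133]
tool_rot: [-0.0, 0.996, 0.09, -0.0]
contact_force: [-1.0, 0.2, -1.2]
gripper_width: 0.147
grasp_force: 60.2
```

{"method": "servo_tool", "body": {"moves": [[[0,0,1.5,0,0,0,8],[0,0,1.5,0,0,0,8],[0,0,0,0,0,0,8]]]}}

```text
time: 9.65
tool_pos: [0.4962, -0.123, 0.1111]
tool_rot: [0.0, 0.996, 0.09, 0.0]
contact_force: [-1.1, -0.2, 1.8]
gripper_width: 0.15
grasp_force: 60.6
```

{"method": "servo_tool", "body": {"moves": [[[0,0,1,0,0,0,8],[0,0,1,0,0,0,8],[0,0,0,0,0,0,8]]]}}

```text
time: 10.02
tool_pos: [0.4961, -0.123, 0.1086]
tool_rot: [0.0, 0.996, 0.09, 0.0]
contact_force: [0.1, -0.0, 2.1]
gripper_width: 0.149
grasp_force: 60.6
```

{"method": "servo_tool", "body": {"moves": [[[0,0,1,0,0,0,8],[0,0,1,0,0,0,8],[0,0,0,0,0,0,8]]]}}

```text
time: 10.4
tool_pos: [0.496, -0.123, 0.1065]
tool_rot: [0.0, 0.996, 0.09, 0.0]
contact_force: [0.3, -0.1, 1.6]
gripper_width: 0.15
grasp_force: 60.5
```

{"method": "servo_tool", "body": {"moves": [[[0,0,1,0,0,0,8],[0,0,0.5,0,0,0,8],[0,0,0,0,0,0,8]]]}}

```text
time: 10.78
tool_pos: [0.4961, -0.123, 0.1055]
tool_rot: [0.0, 0.996, 0.09, 0.0]
contact_force: [-0.8, -0.2, 5.4]
gripper_width: 0.15
grasp_force: 61.0
```

{"method": "servo_tool", "body": {"moves": [[[0,0,1,0,0,0,8],[0,0,0,0,0,0,8]]]}}

```text
time: 11.02
tool_pos: [0.4962, -0.123, 0.1049]
tool_rot: [0.0, 0.996, 0.09, 0.0]
contact_force: [-1.0, 1.0, 7.0]
gripper_width: 0.148
grasp_force: 61.3
```

{"method": "servo_tool", "body": {"moves": [[[0,0,1,0,0,0,8],[0,0,0,0,0,0,8]]]}}

```text
time: 11.28
tool_pos: [0.4964, -0.123, 0.1044]
tool_rot: [0.0, 0.996, 0.09, 0.0]
contact_force: [-2.7, 0.9, 8.3]
gripper_width: 0.15
grasp_force: 61.6
```

Gap_2 jams: the force climbs steadily to about 9 N above baseline at roughly 23 mm depth. I back out and go to gap_1.

{"method": "servo_tool", "body": {"moves": [[[0,0,-5,0,0,0,8],[0,0,-10,0,0,0,8],[0,0,-15,0,0,0,8],[0,0,-5,0,0,0,8],[0,0,0,0,0,0,8],[0,-20,0,0,0,0,8],[0,-25,0,0,0,0,8],[0,0,0,0,0,0,8],[0,0,0,0,0,0,8]]]}}

```text
time: 12.4
tool_pos: [0.4877, -0.0783, 0.1378]
tool_rot: [0.0, 0.996, 0.09, -0.0]
contact_force: [0.6, -0.4, -1.1]
gripper_width: 0.148
grasp_force: 60.2
```

Run:
```python
from h import *
rel(1)
```

```text
to go tool xyz mm [0.33 0.41 9.82] yaw 10.33 tool z [-4.e-04 -1.e-04 -1.e+00] F [ 0.6 -0.4 -1.1] 12.4
```

{"method": "servo_tool", "body": {"moves": [[[0.3,0.3,4,0,0,0,8],[0,0,4,0,0,0,8],[0,0,2,0,0,0,8],[0,0,2,0,0,0,8],[0,0,2,0,0,0,8],[0,0,0,0,0,0,8]]]}}

```text
time: 13.15
tool_pos: [0.4881, -0.0788, 0.1239]
tool_rot: [-0.0, 0.996, 0.09, -0.0]
contact_force: [-0.9, 0.3, -1.0]
gripper_width: 0.148
grasp_force: 60.2
```

{"method": "servo_tool", "body": {"moves": [[[0,0,3,0,0,0,8],[0,0,3,0,0,0,8],[0,0,2,0,0,0,8],[0,0,0,0,0,0,8]]]}}

```text
time: 13.65
tool_pos: [0.4881, -0.0788, 0.1158]
tool_rot: [-0.0, 0.996, 0.09, -0.0]
contact_force: [-0.2, 0.3, 0.0]
gripper_width: 0.152
grasp_force: 60.2
```

{"method": "servo_tool", "body": {"moves": [[[0,0,1.5,0,0,0,8],[0,0,1.5,0,0,0,8],[0,0,1.5,0,0,0,8],[0,0,0,0,0,0,8]]]}}

```text
time: 14.15
tool_pos: [0.4884, -0.0789, 0.1119]
tool_rot: [0.0, 0.996, 0.09, 0.0]
contact_force: [-1.1, 1.0, 2.0]
gripper_width: 0.146
grasp_force: 60.6
```

{"method": "servo_tool", "body": {"moves": [[[0,0,1,0,0,0,8],[0,0,1,0,0,0,8],[0,0,0,0,0,0,8]]]}}

```text
time: 14.52
tool_pos: [0.4884, -0.0789, 0.1096]
tool_rot: [0.0, 0.996, 0.09, 0.0]
contact_force: [-0.4, -0.3, 1.9]
gripper_width: 0.149
grasp_force: 60.6
```

{"method": "servo_tool", "body": {"moves": [[[0,0,1,0,0,0,8],[0,0,1,0,0,0,8],[0,0,0,0,0,0,8]]]}}

```text
time: 14.9
tool_pos: [0.4883, -0.0789, 0.1075]
tool_rot: [0.0, 0.996, 0.09, 0.0]
contact_force: [0.0, -0.1, 1.3]
gripper_width: 0.147
grasp_force: 60.5
```

{"method": "servo_tool", "body": {"moves": [[[0,0,1,0,0,0,8],[0,0,1,0,0,0,8],[0,0,0,0,0,0,8]]]}}

```text
time: 15.28
tool_pos: [0.4883, -0.0789, 0.1055]
tool_rot: [0.0, 0.996, 0.09, 0.0]
contact_force: [0.5, -0.0, 1.5]
gripper_width: 0.154
grasp_force: 60.5
```

{"method": "servo_tool", "body": {"moves": [[[0,0,1,0,0,0,8],[0,0,1,0,0,0,8],[0,0,0,0,0,0,8]]]}}

```text
time: 15.65
tool_pos: [0.4882, -0.0789, 0.1035]
tool_rot: [0.0, 0.996, 0.09, 0.0]
contact_force: [1.1, 0.2, 1.8]
gripper_width: 0.147
grasp_force: 60.5
```

{"method": "servo_tool", "body": {"moves": [[[0,0,1,0,0,0,8],[0,0,1,0,0,0,8],[0,0,0,0,0,0,8]]]}}

```text
time: 16.02
tool_pos: [0.4883, -0.0789, 0.1015]
tool_rot: [0.0, 0.996, 0.09, 0.0]
contact_force: [0.9, 0.3, 1.4]
gripper_width: 0.145
grasp_force: 60.5
```

Depth is about 26.5 mm and the drag is still light.

{"method": "servo_tool", "body": {"moves": [[[0,0,1,0,0,0,8],[0,0,1,0,0,0,8],[0,0,0,0,0,0,8]]]}}

```text
time: 16.4
tool_pos: [0.4883, -0.0789, 0.0995]
tool_rot: [0.0, 0.996, 0.09, 0.0]
contact_force: [0.8, -0.6, 1.3]
gripper_width: 0.148
grasp_force: 60.5
```

{"method": "servo_tool", "body": {"moves": [[[0,0,1,0,0,0,8],[0,0,1,0,0,0,8],[0,0,0,0,0,0,8]]]}}

```text
time: 16.77
tool_pos: [0.4882, -0.0789, 0.0975]
tool_rot: [0.0, 0.996, 0.09, 0.0]
contact_force: [1.2, -0.5, 1.7]
gripper_width: 0.148
grasp_force: 60.5
```

{"method": "servo_tool", "body": {"moves": [[[0,0,1,0,0,0,8],[0,0,1,0,0,0,8],[0,0,0,0,0,0,8]]]}}

```text
time: 17.15
tool_pos: [0.4882, -0.0789, 0.0955]
tool_rot: [-0.0, 0.996, 0.09, 0.0]
contact_force: [1.1, -0.3, 0.7]
gripper_width: 0.147
grasp_force: 60.5
```

{"method": "servo_tool", "body": {"moves": [[[0,0,1,0,0,0,8],[0,0,1,0,0,0,8],[0,0,0,0,0,0,8]]]}}

```text
time: 17.52
tool_pos: [0.4882, -0.0789, 0.0934]
tool_rot: [0.0, 0.996, 0.09, -0.0]
contact_force: [0.9, -0.5, 1.4]
gripper_width: 0.148
grasp_force: 60.5
```

{"method": "servo_tool", "body": {"moves": [[[0,0,1,0,0,0,8],[0,0,1,0,0,0,8],[0,0,1,0,0,0,8],[0,0,0,0,0,0,8]]]}}

```text
time: 18.02
tool_pos: [0.4882, -0.0789, 0.0904]
tool_rot: [0.0, 0.996, 0.09, -0.0]
contact_force: [1.2, -0.5, 0.8]
gripper_width: 0.15
grasp_force: 60.5
```

{"method": "servo_tool", "body": {"moves": [[[0,0,1,0,0,0,8],[0,0,0,0,0,0,8]]]}}

```text
time: 18.27
tool_pos: [0.4882, -0.0789, 0.0895]
tool_rot: [-0.0, 0.996, 0.09, 0.0]
contact_force: [0.2, -0.4, 2.7]
gripper_width: 0.145
grasp_force: 60.6
```

{"method": "servo_tool", "body": {"moves": [[[0,0,0.6,0,0,0,8],[0,0,0,0,0,0,8]]]}}

```text
time: 18.52
tool_pos: [0.4882, -0.0789, 0.089]
tool_rot: [0.0, 0.996, 0.09, 0.0]
contact_force: [0.7, -0.6, 2.0]
gripper_width: 0.146
grasp_force: 60.6
```

{"method": "servo_tool", "body": {"moves": [[[0,0,0.6,0,0,0,8],[0,0,0,0,0,0,8]]]}}

```text
time: 18.77
tool_pos: [0.4882, -0.0789, 0.0883]
tool_rot: [-0.0, 0.996, 0.09, -0.0]
contact_force: [1.3, 0.3, 2.0]
gripper_width: 0.143
grasp_force: 60.6
```

{"method": "servo_tool", "body": {"moves": [[[0,0,0.6,0,0,0,8],[0,0,0,0,0,0,8]]]}}

```text
time: 19.02
tool_pos: [0.4883, -0.0789, 0.0883]
tool_rot: [-0.0, 0.996, 0.09, -0.0]
contact_force: [-0.8, 0.2, 5.5]
gripper_width: 0.148
grasp_force: 61.0
```

{"method": "servo_tool", "body": {"moves": [[[0,0,0,0,0,0,20],[0,0,0,0,0,0,30],[0,0,0,0,0,0,40],[0,0,0,0,0,0,40],[0,0,-15,0,0,0,40],[0,0,-30,0,0,0,40],[0,0,-40,0,0,0,40],[0,0,-30,0,0,0,40],[0,0,0,0,0,0,40],[0,0,0,0,0,0,40]]]}}

```text
time: 20.27
tool_pos: [0.4879, -0.0788, 0.2025]
tool_rot: [-0.0, 0.996, 0.09, -0.0]
contact_force: [-0.9, -0.1, -0.5]
gripper_width: 0.466
grasp_force: 0.0
```

Run:
```python
from h import *
st();a=grab('scene');b=grab('side');w=grab('wrist')
cv2.imwrite('pics/f.png',np.hstack([cv2.resize(x,(266,400),interpolation=2) for x in(a['image'][170:290,330:410],b['image'][220:340,275:355],w['image'][140:380,240:400])]))
for n,g in(('a',a),('b',b)): print(n,*(proj(g,[*G[1][:2],z]).round(1) for z in(.062,.118)))
```

```text
{'time': np.float64(20.275), 'tool_pos': array([ 0.4879, -0.0788,  0.2025]), 'tool_rot': array([-1.00e-04,  9.96e-01,  8.97e-02, -2.00e-04]), 'contact_force': array([-0.8841, -0.129 , -0.4633]), 'gripper_width': np.float64(0.4658), 'grasp_force': np.float64(0.0)}
a [369.5 210.6] [370.7 189.6]
b [312.9 274.5] [313.3 251.5]
```

View pics/f.png

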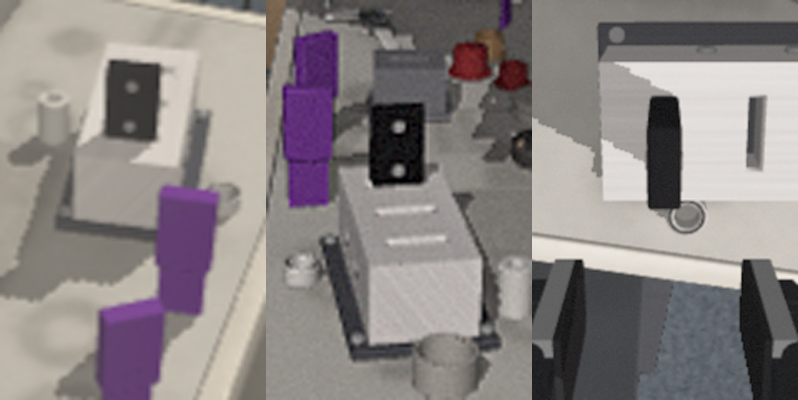

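The feeler stands upright in gap_1 with its handle flat on the block, at (130,100), (397,143) and (665,150) in the three panels. The gripper is clear and the bystanders haven't moved.

```bash
python3 -c "
from plant import manip
print(manip.job_done())"
```

```text
the job is handed in; nothing more can be done
None
```

The feeler stands fully home in gap_1, which gave way under a light drag over the blade's whole length, and it is released with the bystanders in place. I stopped early at a jam in gap_2 (about 9 N at 23 mm), gap_3 was not tried, and the job was handed in at about 20 s without a verdict coming back.

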